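Flag the third gap and push the spacer block home

ROBOT

A 6-joint arm with a two-finger parallel gripper is mounted at the origin on a cart in front of the work surface, level with it; the furniture and walls round the work are solid. World frame = base frame: x ahead of the robot, y to its left, z up, the work surface at z = 0. Lengths are in m, angles in degrees, forces in N, time in s.
With the tool pointing down it reaches from about 0.35 to 0.85 m from the base axis. Payload 8.1 kg.
Tool frame: the origin (TCP) lies on the mounting face of the last link; the fingertips stand 186 mm ahead of it and the grasp point (between the pads) lies bot.grip_point_offset ahead of it (bot.grip_point_offset is the distance from the TCP to the grasp point, in m); x points along the fingers, y is the direction in which the jaws open and shut, and the axes are right-handed (so a half turn about x gives the same grasp; the last joint's range is limited). The gripper opens to 93 mm and grips with 3 to 60 N. Pads are 15 mm wide; open, the fingers measure 128 mm over their backs; the gripper's body (75 mm by 188 mm) begins 65 mm behind the grasp point.
Start: joints at [66.44, 7.471, 85.268, -0, 87.261, -4.893], TCP at [0.192, 0.568, 0.405] pointing down, gripper open.
Joint ranges: [-169.43, 169.43], [-51.17, 129.36], [1.28, 143.12], [-76.62, 256.62], [0, 156.53], [-152.29, 152.29]. Speed limits (degrees/s): [136.94, 136.94, 159.86, 180, 180, 180].

INTERFACE

Orientations are given as [roll, pitch, yaw] about the fixed x, y, z axes, in that order (R = Rz(yaw) Ry(pitch) Rx(roll)).
In Python, from plant import bot gives the robot as it stands.
- The arm moves only by the tool arm_command, never from a script. Its argument "commands" is a list of rows, each a list of 2 entries, a list of its own where there are three numbers: the shift along the tool's x, y, z in mm, then the turn, a rotation vector about the tool's x, y, z in degrees. In form: [[[tx, ty, tz], [ax, ay, az]], ...]. A call has 1 to 5 rows; each row is the pose to reach, as a shift and turn from the pose measured when the call began, along the tool's axes at that moment; what a row does not reach only later rows make up. A row lasts 1/10 s, in which the tool goes at most 50 mm and 8.59 degrees, less where a joint would pass 70% of its speed; a pose out of reach is approached as far as the arm can. A call with a gripper value outside its range is refused whole. "gripper" is the opening, from -1 (shut) to 1 (fully open), so that 0 is half open, set as the call begins (left out, the last holds). The fingers move at their own pace and stop on an object; "force" is the grip in N (left out, the last holds). Time passes only in rows, so rows that repeat a pose let the fingers close. It gives the time, the measured TCP pose, the force and the opening at its end, in the units of the state.
- bot.sense(): the state, without advancing time (a new reading comes with each control period).
- bot.get_image(name): name is "scene" or "top"; returns the picture (420x560x3 uint8, red, green, blue); there is no depth.
- bot.camera_info(name): a dict with "camera_matrix" (3x3 intrinsics, pixels), "extrinsics" (4x4, takes a point from camera to world coordinates). Camera axes: x right, y down, z forward; pixel columns grow to the right and rows downward; lengths in m; the calibration is good to about 2 mm. A picture is of the moment at which its call begins. camera_info takes no time and is no camera call.
- bot.close_job(): hands the job in, once; it reports no verdict.
The state is a dict: "time": time; "qpos": joint angles; "dq": joint speeds; "joint_efforts": joint torques, N m; "tool_pos": TCP position; "ee_rot": TCP orientation; "contact_force": force on the tool from outside, world axes, zero at the start; "ft_torque": the same for the moment, N m; "grip_width": opening from 0.0 (shut) to 1.0 (fully open).
Only numpy, scipy, OpenCV 4.12 (cv2) and the standard library are available. Lean on these libraries where they do the work, as an engineer would, in place of code of your own. Each camera call takes 0.05 s, during which the arm holds its last target.

TASK

Run a fingertip along the rail of the divider rack so that it slides the flag from its parked end past the first and second gaps (count every gap, full or empty, from the end where the flag is parked) and leaves the flag standing over the middle of the third gap. Then push the spacer block that lies on the trolley in front of the rack, short end first, into that third gap until it lies straight and fully home against the back bar. Only push with the fingers: never lift the block, leave the two blocks already in the rack and the other things alone, and draw clear at the end.

Things in the scene. Friction and masses are not known exactly. Their poses are not given: they have to be found in the camera images.
- rack: Grey metal divider rack, fixed. Origin: on the trolley top (z=0), mid-length, in the plane of the back bar's front face; +x away from the robot into the gaps, +y along the rack to the left. Back bar y -101 to +101 mm, x 0 to +20, 26 high. 7 dividers, 5 thick, 24 high, with rounded noses, reach from it to x -36 mm, centred on y -99, -66, -33, 0, +33, +66, +99. The flag is parked at the -y end
- gap3 (a point): Middle of the third gap on the trolley top, 18 mm in front of the back bar; axes as the rack's. The rack has six gaps, each 28 mm wide and 36 mm deep, without a floor, centred on rack y -82.5 (first), -49.5 (second), -16.5 (third), +16.5, +49.5, +82.5 mm. Other spacer blocks sit in the second and fifth
- rail_mid (a point): Middle of the steel rail on which the flag slides: 8 mm thick, 36 mm above the trolley top, along rack y right above the back bar (rack x +10 mm), held by two end brackets at rack y -99 and +99 mm, 43 mm high
- flag (a joint): Black flag that slides along the rail; value in m, 0 to 0.172, growing towards the rack's +y; the middle of the flag stands at rack y = value - 0.086 (so value 0.0695 is the middle of the third gap). Starts near 0. It stays where it is left; about 1.2 N slides it
- flag_tab (a point): Centre of the flag's upright tab, 60 mm above the trolley top. The tab is 16 mm (rack x) by 8 mm (rack y) and reaches from 44 to 76 mm above the trolley top; below it is the runner, 20 x 18 mm, 28 to 44 mm above the trolley top; a thin pointer stands out 17 mm from the runner towards the robot
- block: Pale spacer block, 20 mm (its x) by 50 mm (its y, long side) by 12 mm high, about 50 g, lying flat and loose on the trolley top in front of the rack with its long side roughly along the rack's x. Origin: centre of its underside. When home in the gap its end touches the back bar (its origin 25 mm in front of the bar) and it stands out 14 mm from the dividers
- wide_block: Bystander: pale spacer block 25 x 40 x 18 mm, loose in the second or fifth gap, long side into the gap. Origin: centre of its underside
- thin_block: Bystander: spacer block like the one to be pushed, 20 x 50 x 12 mm, loose in the second or fifth gap, long side into the gap. Origin: centre of its underside
- ink_cup: Bystander: pale empty cup, 63 mm wide, 62 mm high, to the left of the rack. Origin: centre of its underside
- masking_roll: Bystander: masking tape roll lying flat, 104 mm across, 25 mm high, left and behind the rack. Origin: centre of its underside
- loupe: Bystander: black folding loupe, 40 x 40 x 42 mm, front left. Origin: centre of its underside
- star_knob: Bystander: black star knob, 40 mm across, 22 mm high, behind the rack. Origin: centre of its underside
- squeegee: Bystander: wooden hand squeegee lying flat, 75 x 170 x 26 mm, behind the rack at the right. Origin: centre of its underside
There are look-alikes about, which are no part of the job. Leave any purple look-alike of the block alone.

How it is judged (in metres and radians):
On the way, in this order (a step that is already met when the one before it is completed fails the run):
1. the flag stands over the third gap, the block not yet pushed in (value of joint flag between 0.0585 and 0.0805 m and velocity of joint flag between -0.01 and 0.01 m/s), for 0.2 s.
2. the block is home in the third gap (x of block in the frame of rack above -0.0305 m and y of block in the frame of rack between -0.0265 and -0.0065 m and angle between the y axis of block and the x axis of rack, either way round below 0.2 rad and angle between block's own z axis and vertical below 0.1 rad and height (world z) of block below 0.006 m), for 0.2 s.
At the end, for the whole second after the job is handed in: The flag's middle is within 11 mm of the middle of the third gap; the spacer block lies flat on the trolley top in the third gap, within 10 mm of its middle line and 0.2 rad of straight, its end within 5.5 mm of the back bar, at rest (all of step 2 and value of joint flag between 0.0585 and 0.0805 m and linear speed of block below 0.01 m/s); the robot touches nothing.
It fails at once if the block is lifted or tipped (height (world z) of block above 0.012 m or angle between block's own z axis and vertical above 0.4 rad).
It fails at once if a block already in the rack is moved more than 15 mm (distance of any of wide_block, thin_block from where it was at the start of the episode above 0.015 m).
It fails at once if another thing is moved more than 30 mm (distance of any of ink_cup, masking_roll, loupe, star_knob, squeegee from where it was at the start of the episode above 0.03 m).
It also fails if it takes over 72 s, if anything falls off the work surface, if the arm or the gripper's body presses on something with over 40 N, if the wrist force passes 120 N, or if a joint passes its speed limit or range.

## Working session

There is one attempt and no reset: what is moved stays moved. The work goes in short steps, Python scripts to look and compute and a tool call to move; the robot and the scene stay as the last step left them, time stands still between calls to the robot, and variables do not carry over. Pictures are saved under pics/ and viewed, and the job is handed in when it is done.

Besides the shell and the picture viewer there is one more tool, called after "Request:" as name(argument=value, ...), one argument or row to a line, values as JSON. arm_command: Moves the arm, as the interface text tells. Its arguments: {"type":"object","properties":{"commands":{"type":"array","items":{"type":"array"}},"gripper":{"type":"number"},"force":{"type":"number"}},"required":["commands"]}

```bash
mkdir -p pics; python3 - <<'E'
from plant import bot
import cv2,numpy as np
print(bot.sense()); print(bot.grip_point_offset)
for n in("scene","top"):
    im=bot.get_image(n); cv2.imwrite(f"pics/{n}0.png",im[:,:,::-1]); c=bot.camera_info(n); print(n,c)
E
```

```text
{'time': 0.0, 'qpos': array([ 6.64389858e+01,  7.51309499e+00,  8.53292799e+01, -9.77751277e-05,
        8.72600426e+01, -4.89235221e+00]), 'dq': array([ 0.01617308,  0.03902068,  0.13460697,  0.0465048 ,  0.05118519,
       -0.00878258]), 'joint_efforts': array([-6.21837953e-04, -5.59830594e+01, -4.91763747e+01,  7.68582872e-02,
        3.57072044e-02, -2.47348516e-04]), 'tool_pos': array([0.19193783, 0.56823155, 0.40370812]), 'ee_rot': array([ -94.8377208 ,   89.89758247, -113.50637799]), 'contact_force': array([ 0.19022859, -1.02010003,  0.11146302]), 'ft_torque': array([ 0.01109468,  0.01971699, -0.07169104]), 'grip_width': 1.0017790478835293}
0.1673
scene {'camera_matrix': array([[440.1893176 ,   0.        , 273.36406752],
       [  0.        , 440.1893176 , 202.93118257],
       [  0.        ,   0.        ,   1.        ]]), 'extrinsics': array([[ 0.82340807, -0.38388065,  0.41789328,  0.21700549],
       [-0.5673458 , -0.57102654,  0.59333585, -0.5641452 ],
       [ 0.010858  , -0.72564752, -0.68798094,  0.68877961],
       [ 0.        ,  0.        ,  0.        ,  1.        ]])}
top {'camera_matrix': array([[527.16664252,   0.        , 284.40388683],
       [  0.        , 527.16664252, 214.14135892],
       [  0.        ,   0.        ,   1.        ]]), 'extrinsics': array([[-0.01815224, -0.99802463,  0.06014433,  0.5102993 ],
       [-0.99975366,  0.01734951, -0.01384219, -0.00297746],
       [ 0.01277137, -0.06038078, -0.99809371,  1.39806724],
       [ 0.        ,  0.        ,  0.        ,  1.        ]])}
```

View pics/scene0.png

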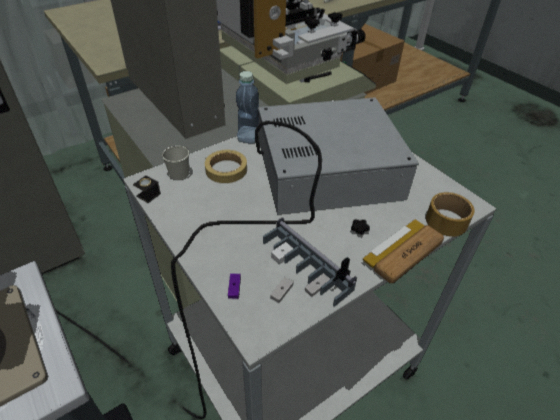

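View pics/top0.png

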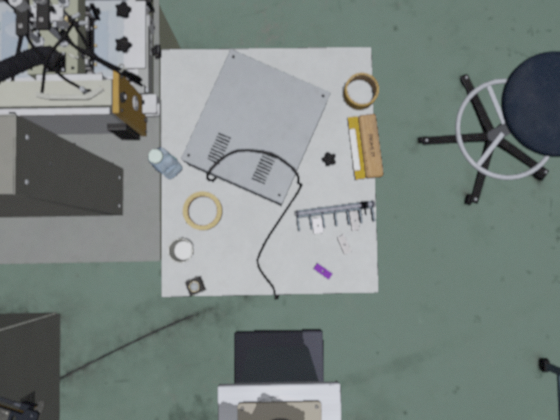

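```bash
python3 - <<'E'
import cv2
a=cv2.imread("pics/scene0.png")[210:310,215:375]; cv2.imwrite("pics/sc.png",cv2.resize(a,None,fx=5,fy=5,interpolation=cv2.INTER_CUBIC))
a=cv2.imread("pics/top0.png")[190:290,275:385]; cv2.imwrite("pics/tc.png",cv2.resize(a,None,fx=6,fy=6,interpolation=cv2.INTER_CUBIC))
E
```

```text
(no output)
```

View pics/sc.png

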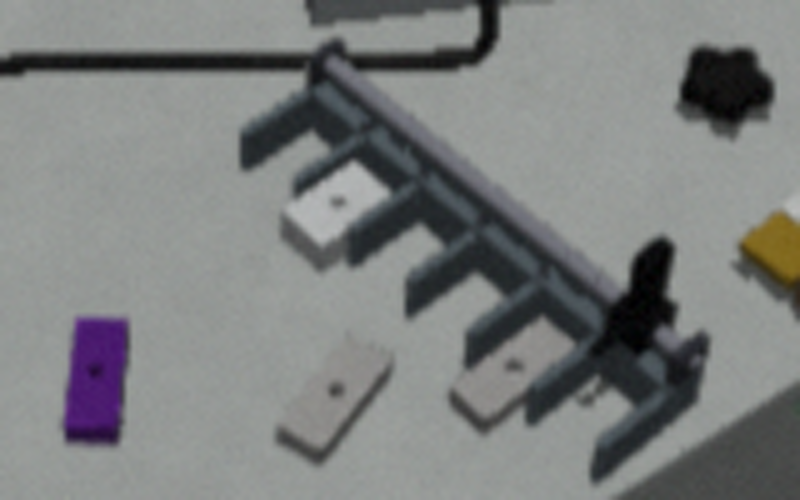

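View pics/tc.png

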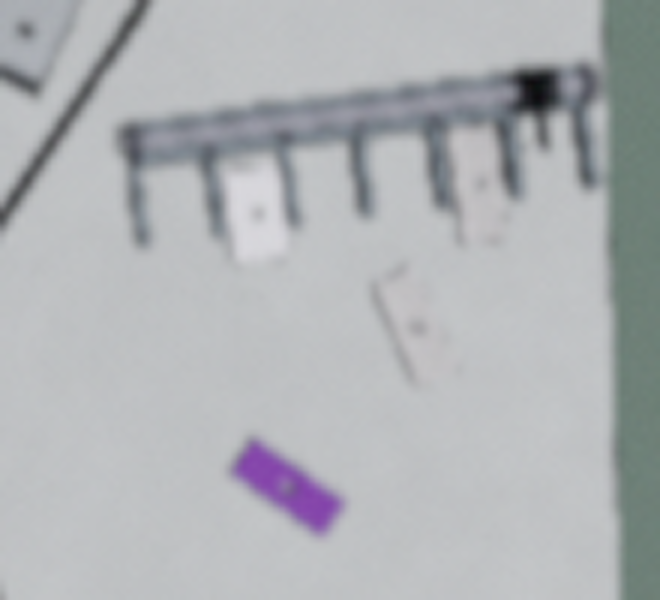

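```bash
cat > h.py <<'E'
import numpy as np,cv2
from scipy.optimize import least_squares
from plant import bot
CI={n:bot.camera_info(n) for n in("scene","top")}
def proj(n,P):
    c=CI[n];P=np.atleast_2d(P);E=np.linalg.inv(c["extrinsics"]);q=P@E[:3,:3].T+E[:3,3];q=q@c["camera_matrix"].T
    return q[:,:2]/q[:,2:]
def back(n,uv,z):
    c=CI[n];d=c["extrinsics"][:3,:3]@np.linalg.solve(c["camera_matrix"],[*uv,1]);o=c["extrinsics"][:3,3]
    return o+d*(z-o[2])/d[2]
def tf(p,q):  # p x,y,yaw
    q=np.atleast_2d(q);c,s=np.cos(p[2]),np.sin(p[2])
    return np.c_[p[0]+c*q[:,0]-s*q[:,1],p[1]+s*q[:,0]+c*q[:,1],q[:,2]]
S=lambda x,y:((x+.5)/5-.5+215,(y+.5)/5-.5+210)
T=lambda x,y:((x+.5)/6-.5+275,(y+.5)/6-.5+190)
E
python3 - <<'E'
from h import *
ys=[.099,.066,.033,0,-.033,-.066,-.099]
sc=[S(*a) for a in[(242,132),(295,180),(350,228),(407,280),(468,335),(530,388),(595,445)]]
tp=[T(*a) for a in[(143,245),(218,238),(294,227),(366,214),(443,208),(517,197),(591,186)]]
Ps=[(-.036,y,.024) for y in ys];Pt=[(-.036,y,.012) for y in ys]
for w in((1,0),(0,1),(1,1)):
    f=lambda p:np.r_[w[0]*(proj("scene",tf(p,Ps))-sc).ravel(),w[1]*(proj("top",tf(p,Pt))-tp).ravel()]
    r=least_squares(f,[.5,-.1,.1],x_scale=[.01,.01,.1]);print(w,r.x,np.degrees(r.x[2]),np.abs(r.fun).max())
p=r.x
print(back("scene",S(336,390),.012),back("top",T(418,328),.012))
for a in[(278,430),(322,455),(392,357),(347,335)]:print(back("scene",S(*a),.012))
for a in[(375,285),(405,265),(415,383),(460,370)]:print(back("top",T(*a),.0))
print("thin",back("scene",S(515,366),.012),back("top",T(481,184),.012),"wide",back("scene",S(338,203),.018),back("top",T(258,213),.018))
# overlay
ims=cv2.imread("pics/scene0.png");imt=cv2.imread("pics/top0.png")
for n,im,(x0,x1,y0,y1),k in(("scene",ims,(215,375,210,310),5),("top",imt,(275,385,190,290),6)):
    a=cv2.resize(im[y0:y1,x0:x1],None,fx=k,fy=k,interpolation=cv2.INTER_CUBIC)
    def ln(A,B,c):
        q=proj(n,tf(p,[A,B]));q=((q-[x0,y0]+.5)*k-.5).round().astype(int);cv2.line(a,tuple(map(int,q[0])),tuple(map(int,q[1])),c,1)
    for y in ys:ln((-.036,y,.024),(0,y,.024),(0,0,255)); ln((-.036,y,0),(-.036,y,.024),(0,0,255))
    ln((.01,-.099,.040),(.01,.099,.040),(0,255,0)); ln((.01,-.086,.044),(.01,-.086,.076),(0,255,255)); ln((0,-.101,.0),(0,.101,0),(255,0,0))
    cv2.imwrite(f"pics/ov_{n}.png",a)
E
```

```text
(1, 0) [ 0.59404833 -0.15422388  0.10706286] 6.134249885882631 0.43824921403478356
(0, 1) [ 0.59686208 -0.15303764  0.11426899] 6.547130740608064 0.4018644719484712
(1, 1) [ 0.59520239 -0.15361538  0.1091275 ] 6.2525454064277035 1.0367574263084123
[ 0.51135446 -0.17753049  0.012     ] [ 0.51179937 -0.17808728  0.012     ]
[ 0.48355673 -0.18004509  0.012     ]
[ 0.4906844  -0.19789081  0.012     ]
[ 0.53752238 -0.17711631  0.012     ]
[ 0.52943605 -0.15927711  0.012     ]
[ 0.53113781 -0.16103547  0.        ]
[ 0.53973936 -0.17453955  0.        ]
[ 0.48760042 -0.17767049  0.        ]
[ 0.49296046 -0.19771615  0.        ]
thin [ 0.57334644 -0.20637763  0.012     ] [ 0.57446314 -0.2073939   0.012     ] wide [ 0.56146835 -0.10804739  0.018     ] [ 0.56321453 -0.1085764   0.018     ]
```

View pics/ov_scene.png

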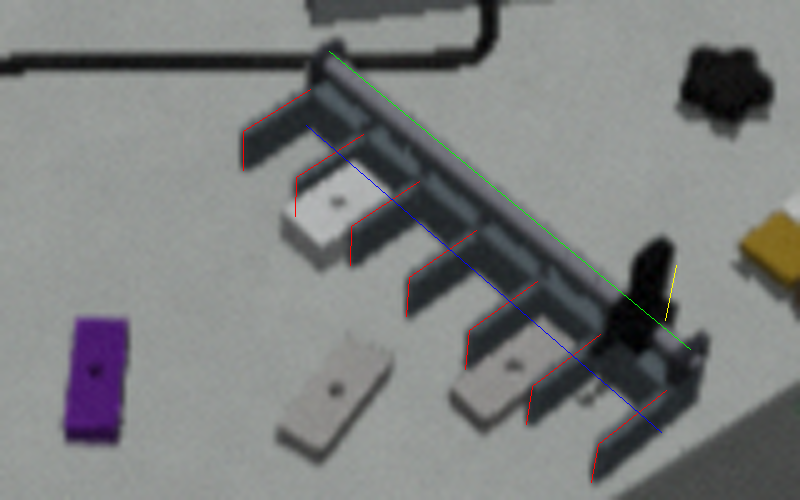

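View pics/ov_top.png

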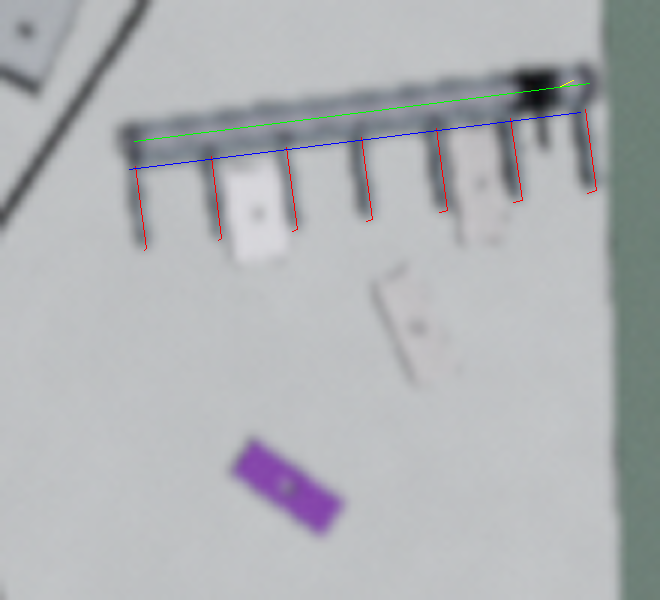

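```bash
cat >> h.py <<'E'
from scipy.spatial.transform import Rotation as R
RACK=np.array([.5965,-.1535,np.radians(6.3)])
def Rt(yaw_off=0,flip=False):
    a=RACK[2]+np.radians(yaw_off); y=np.array([-np.sin(a),np.cos(a),0])*(-1 if flip else 1); x=np.array([0,0,-1.]); return R.from_matrix(np.c_[x,y,np.cross(x,y)])
def go(xyz_tip,yaw_off=0,flip=False,world=False):
    """xyz_tip: rack x,y (m) and tip height -> tool shift mm, rotvec deg"""
    s=bot.sense(); R0=R.from_euler("xyz",s["ee_rot"],degrees=True)
    t=tf(RACK,[xyz_tip])[0] if not world else np.array(xyz_tip); t=t+[0,0,.186]
    sh=R0.inv().apply(t-s["tool_pos"])*1000; rv=(R0.inv()*Rt(yaw_off,flip)).as_rotvec(degrees=True)
    print("t",s["time"],"shift",sh.round(1),"turn",rv.round(2),"tgt",t.round(4))
def st():
    s=bot.sense();R0=R.from_euler("xyz",s["ee_rot"],degrees=True)
    tip=s["tool_pos"]+R0.apply([.186,0,0]); c,sn=np.cos(RACK[2]),np.sin(RACK[2]); d=tip[:2]-RACK[:2]
    print("t",round(s["time"],2),"tip rack mm",np.round([1e3*(c*d[0]+sn*d[1]),1e3*(-sn*d[0]+c*d[1]),1e3*tip[2]],1),"F",s["contact_force"].round(2),"grip",round(s["grip_width"],3),"q",s["qpos"].round(1))
    print("axes (cols xyz)",R0.as_matrix().round(3).tolist())
def pic(n,name,box,k):
    x0,x1,y0,y1=box;im=bot.get_image(n)[:,:,::-1];cv2.imwrite("pics/"+name,cv2.resize(im[y0:y1,x0:x1],None,fx=k,fy=k,interpolation=cv2.INTER_CUBIC))
E
python3 - <<'E'
from h import *
st(); go((.01,-.15,.15)); go((.01,-.15,.15),0,True)
for z in(.06,.07,.076):print(back("top",T(538,90),z))
print(back("scene",S(660,243),.076))
c,s=np.cos(RACK[2]),np.sin(RACK[2])
for P in(back("top",T(538,90),.07),back("scene",S(660,243),.076),back("scene",S(336,390),.012),back("top",T(418,328),.012)):
    d=P[:2]-RACK[:2];print(c*d[0]+s*d[1],-s*d[0]+c*d[1])
E
```

```text
t 0.1 tip rack mm [-323.1  761.5  217.8] F [-0.41  0.03 -0.57] grip 0.998 q [66.4  7.5 85.3  0.  87.3 -4.9]
axes (cols xyz) [[-0.001, 0.32, 0.947], [-0.002, 0.947, -0.32], [-1.0, -0.002, -0.0]]
t 0.1 shift [  68.8 -686.   686.7] turn [-24.97  -0.03   0.09] tgt [ 0.6229 -0.3015  0.336 ]
t 0.1 shift [  68.8 -686.   686.7] turn [1.5503e+02 1.3000e-01 4.0000e-02] tgt [ 0.6229 -0.3015  0.336 ]
[ 0.61181108 -0.22563649  0.06      ]
[ 0.61105244 -0.22397246  0.07      ]
[ 0.61059725 -0.22297404  0.076     ]
[ 0.61645765 -0.22732013  0.076     ]
0.0067313105882320975 -0.0716437722109679
0.011736528927788968 -0.07556436446994264
-0.08726831463146557 -0.014541981659107441
-0.08688718902199036 -0.015144227844329426
```

Request:
arm_command(
  commands=[
    [[3,-30,30],[-4,0,0]],
    [[6,-62,62],[-8,0,0]],
    [[9,-96,96],[-12,0,0]],
    [[12,-130,130],[-16,0,0]],
    [[15,-165,165],[-20,0,0]],
  ],
  gripper=-1,
  force=20,
)

```text
time: 0.6
tool_pos: [0.2956, 0.3574, 0.3884]
ee_rot: [-118.3, 89.9, -116.7]
contact_force: [0.8, 0.5, 0.2]
grip_width: 0.618
```

```bash
python3 -c "
from h import *
st(); go((.01,-.15,.10))"
```

```text
t 0.6 tip rack mm [-243.2  540.5  202.4] F [0.77 0.53 0.21] grip 0.618 q [ 44.1 -13.6 107.3  -0.   86.4 -47.5]
axes (cols xyz) [[-0.001, -0.027, 1.0], [-0.002, 1.0, 0.027], [-1.0, -0.002, -0.001]]
t 0.6 shift [ 103.4 -667.3  309.6] turn [-4.76 -0.06  0.11] tgt [ 0.6229 -0.3015  0.286 ]
```

Request:
arm_command(
  commands=[
    [[4,-44,21],[-1,0,0]],
    [[8,-88,42],[-2,0,0]],
    [[12,-132,63],[-3,0,0]],
    [[16,-176,84],[-4,0,0]],
    [[20,-220,105],[-4.8,0,0]],
  ],
)

```text
time: 1.1
tool_pos: [0.4067, 0.1383, 0.3685]
ee_rot: [-118.7, 89.9, -112.3]
contact_force: [0.6, -0.4, 0.3]
grip_width: 0.186
```

Request:
arm_command(
  commands=[
    [[4,-44,21],[0,0,0]],
    [[8,-88,42],[0,0,0]],
    [[12,-132,63],[0,0,0]],
    [[16,-176,84],[0,0,0]],
    [[20,-220,105],[0,0,0]],
  ],
)

```text
time: 1.6
tool_pos: [0.5361, -0.0707, 0.3482]
ee_rot: [-132.0, 89.9, -125.6]
contact_force: [0.2, 0.4, 0.4]
grip_width: 0.003
```

```bash
python3 -c "
from h import *
st(); go((.01,-.15,.10))"
```

```text
t 1.6 tip rack mm [-51.2  88.7 162.2] F [0.17 0.43 0.44] grip 0.003 q [-1.290e+01  2.000e-01  9.880e+01 -1.000e-01  8.100e+01 -1.093e+02]
axes (cols xyz) [[-0.001, -0.111, 0.994], [-0.002, 0.994, 0.111], [-1.0, -0.001, -0.001]]
t 1.6 shift [  62.5 -238.9   60.8] turn [ 0.07 -0.07  0.08] tgt [ 0.6229 -0.3015  0.286 ]
```

Request:
arm_command(
  commands=[
    [[0,-44,12],[0,0,0]],
    [[0,-90,24],[0,0,0]],
    [[0,-136,36],[0,0,0]],
    [[10,-182,48],[0,0,0]],
    [[35,-220,61],[0,0,0]],
  ],
)

```text
time: 2.1
tool_pos: [0.6221, -0.2857, 0.3156]
ee_rot: [-59.9, 89.7, -53.6]
contact_force: [0.5, 0.2, -0.1]
grip_width: 0.004
```

Request:
arm_command(
  commands=[
    [[15,-12,0],[0,0,0]],
    [[28,-19,0],[0,0,0]],
    [[28,-19,0],[0,0,0]],
  ],
)

```text
time: 2.4
tool_pos: [0.6232, -0.3044, 0.2846]
ee_rot: [-130.0, 89.9, -123.7]
contact_force: [0.4, 0.9, -0.5]
grip_width: 0.005
```

```bash
python3 -c "
from h import *
st(); go((.01,-.15,.054))
pic('scene','s1.png',(215,415,150,310),4);pic('top','t1.png',(275,395,190,290),6)"
```

```text
t 2.4 tip rack mm [   9.8 -153.2   98.6] F [ 0.4   0.87 -0.53] grip 0.005 q [-3.020e+01  2.610e+01  7.570e+01 -1.000e-01  7.820e+01 -1.265e+02]
axes (cols xyz) [[-0.001, -0.109, 0.994], [-0.002, 0.994, 0.109], [-1.0, -0.001, -0.001]]
t 2.4 shift [44.6  3.   0.1] turn [-0.03 -0.07  0.09] tgt [ 0.6229 -0.3015  0.24  ]
```

View pics/s1.png

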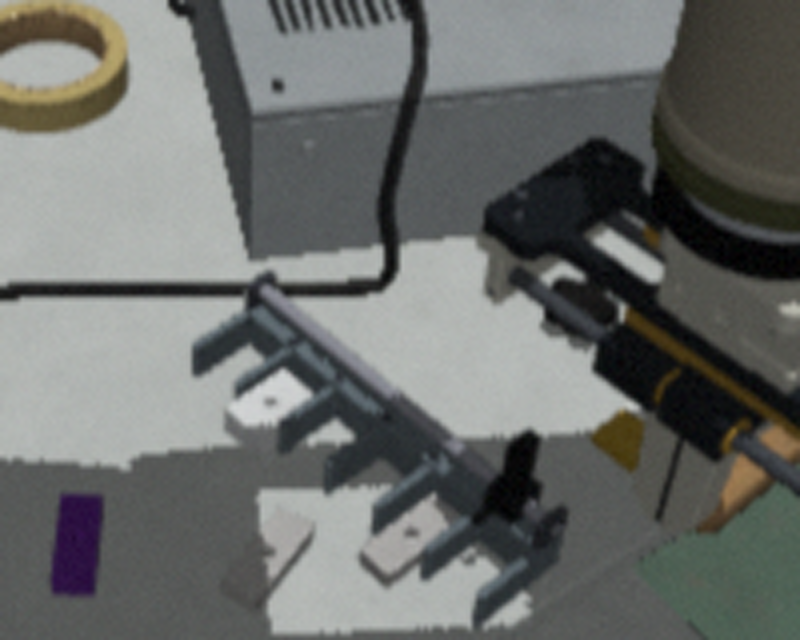

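View pics/t1.png

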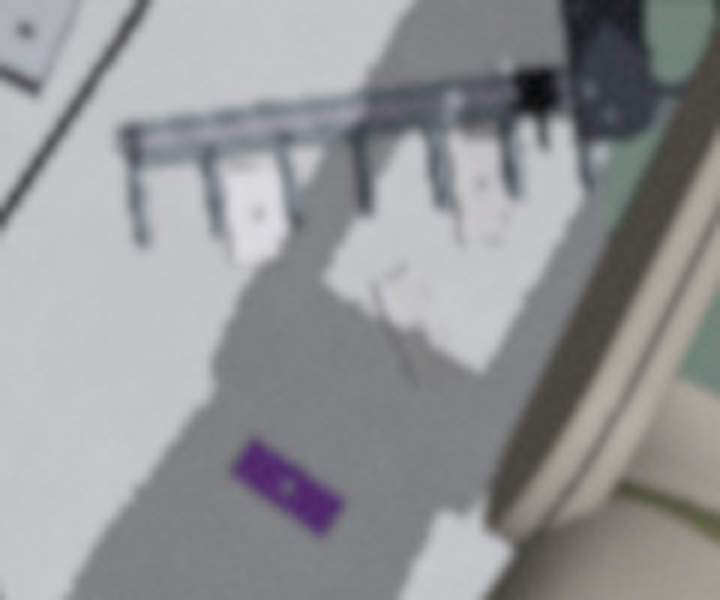

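Request:
arm_command(
  commands=[
    [[16,2,0],[0,0,0]],
    [[32,3,0],[0,0,0]],
    [[46,3,0],[0,0,0]],
    [[46,3,0],[0,0,0]],
  ],
)

```text
time: 2.9
tool_pos: [0.6227, -0.2993, 0.2379]
ee_rot: [-171.7, 89.9, -165.3]
contact_force: [-0.4, -0.5, -0.1]
grip_width: 0.004
```

Request:
arm_command(
  commands=[
    [[0,10,0],[0,0,0]],
    [[0,22,0],[0,0,0]],
    [[0,30,0],[0,0,0]],
    [[0,34,0],[0,0,0]],
    [[0,36,0],[0,0,0]],
  ],
)

```text
time: 3.4
tool_pos: [0.619, -0.2628, 0.2386]
ee_rot: [-149.3, 89.9, -142.9]
contact_force: [0.1, 0.9, 0.2]
grip_width: 0.008
```

```bash
python3 -c "
from h import *
st(); go((.01,-.038,.053))
pic('scene','s2.png',(255,405,190,310),5);pic('top','t2.png',(275,395,190,290),6)"
```

```text
t 3.4 tip rack mm [  10.  -111.3   52.6] F [0.14 0.86 0.16] grip 0.008 q [-2.730e+01  2.560e+01  8.140e+01 -1.000e-01  7.300e+01 -1.238e+02]
axes (cols xyz) [[-0.001, -0.112, 0.994], [-0.001, 0.994, 0.112], [-1.0, -0.001, -0.002]]
t 3.4 shift [-0.5 73.1 -0.2] turn [ 0.14 -0.09  0.05] tgt [ 0.6106 -0.1902  0.239 ]
```

View pics/s2.png

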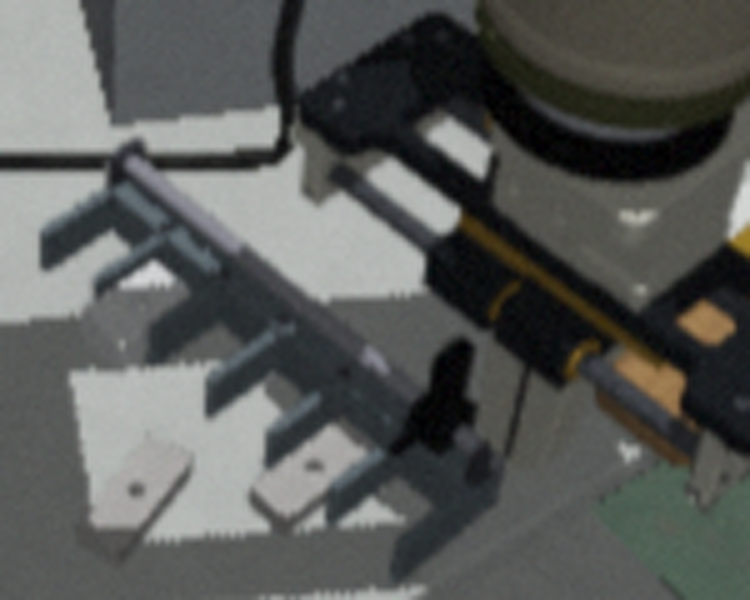

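View pics/t2.png

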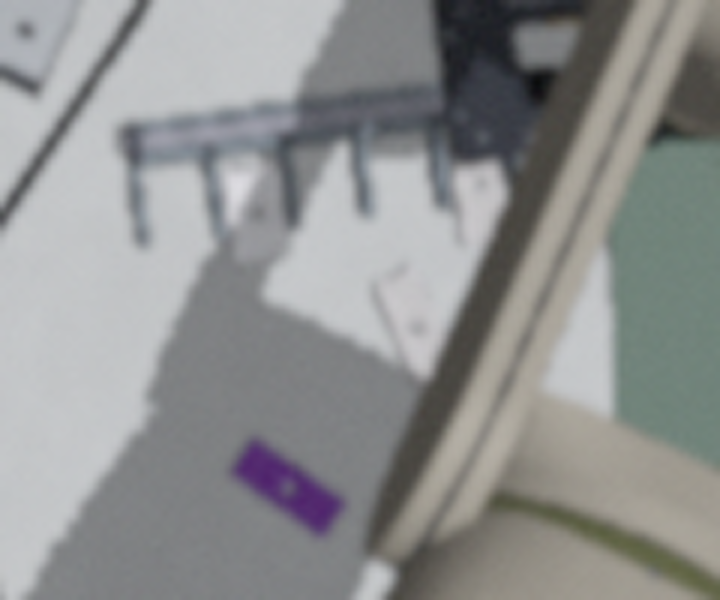

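Request:
arm_command(
  commands=[
    [[0,6,0],[0,0,0]],
    [[0,12,0],[0,0,0]],
    [[0,18,0],[0,0,0]],
    [[0,24,0],[0,0,0]],
    [[0,30,0],[0,0,0]],
  ],
)

```text
time: 4.0
tool_pos: [0.6154, -0.2331, 0.2384]
ee_rot: [-148.9, 89.9, -142.5]
contact_force: [0.2, -1.8, 0.1]
grip_width: 0.003
```

Request:
arm_command(
  commands=[
    [[0,6,0],[0,0,0]],
    [[0,12,0],[0,0,0]],
    [[0,18,0],[0,0,0]],
    [[0,24,0],[0,0,0]],
    [[0,27,0],[0,0,0]],
  ],
)

```text
time: 4.5
tool_pos: [0.6124, -0.2056, 0.2384]
ee_rot: [-153.3, 89.9, -146.9]
contact_force: [-0.3, -1.5, 0.5]
grip_width: 0.005
```

```bash
python3 -c "
from h import *
st(); go((.01,-.038,.053))
pic('scene','s3.png',(215,375,190,310),5);pic('top','t3.png',(275,395,190,290),6)"
```

```text
t 4.5 tip rack mm [  9.7 -53.7  52.4] F [-0.25 -1.54  0.53] grip 0.005 q [-2.310e+01  2.190e+01  8.630e+01 -1.000e-01  7.190e+01 -1.195e+02]
axes (cols xyz) [[-0.002, -0.112, 0.994], [-0.001, 0.994, 0.112], [-1.0, -0.001, -0.002]]
t 4.5 shift [-0.6 15.5 -0. ] turn [ 0.14 -0.11  0.06] tgt [ 0.6106 -0.1902  0.239 ]
```

View pics/s3.png

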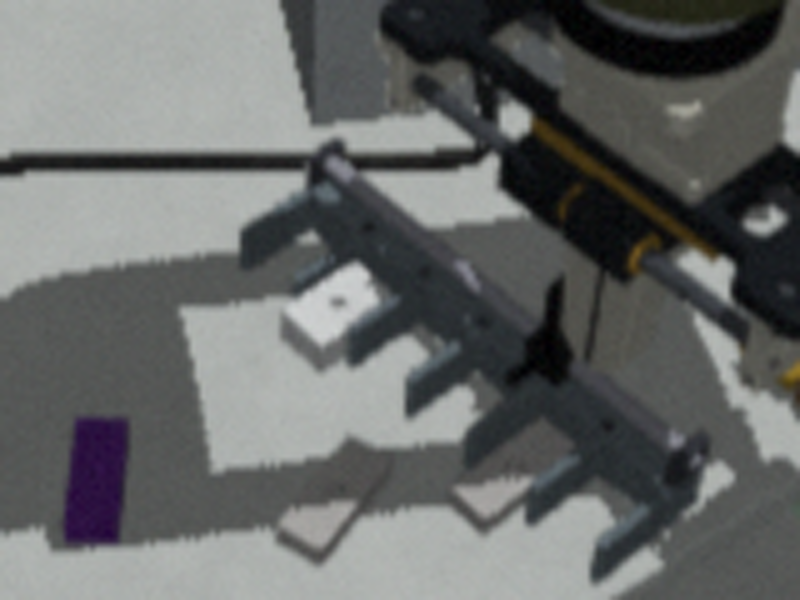

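```bash
python3 -c "
from h import *
for y in(-.036,-.032,-.028,-.0165):
  q=proj('scene',tf(RACK,[(.01,y,.076),(.01,y,.044),(-.017,y,.036)])); print(y,((q-[215,190]+.5)*5-.5).round(0).tolist())"
```

```text
-0.036 [[577.0, 281.0], [568.0, 337.0], [516.0, 387.0]]
-0.032 [[569.0, 275.0], [561.0, 331.0], [508.0, 381.0]]
-0.028 [[561.0, 269.0], [553.0, 325.0], [501.0, 374.0]]
-0.0165 [[539.0, 251.0], [531.0, 307.0], [479.0, 356.0]]
```

Request:
arm_command(
  commands=[
    [[0,4,0],[0,0,0]],
    [[0,8,0],[0,0,0]],
    [[0,12,0],[0,0,0]],
    [[0,15,0],[0,0,0]],
    [[0,15,0],[0,0,0]],
  ],
)

```text
time: 5.1
tool_pos: [0.6107, -0.1902, 0.2383]
ee_rot: [-168.1, 89.9, -161.6]
contact_force: [0.2, 0.0, 0.1]
grip_width: 0.002
```

Request:
arm_command(
  commands=[
    [[0,-6,0],[0,0,0]],
    [[0,-20,0],[0,0,0]],
    [[0,-30,0],[0,0,0]],
    [[-20,-30,0],[0,0,0]],
    [[-60,-30,0],[0,0,0]],
  ],
)

```text
time: 5.6
tool_pos: [0.6126, -0.221, 0.2943]
ee_rot: [157.7, 89.5, 164.0]
contact_force: [0.9, 0.2, 0.2]
grip_width: 0.008
```

```bash
python3 -c "
from h import *
st()
pic('scene','s4.png',(215,375,190,310),5);pic('top','t4.png',(275,395,190,290),6)"
```

```text
t 5.6 tip rack mm [  7.  -68.1 108.3] F [0.91 0.21 0.24] grip 0.008 q [-2.430e+01  1.970e+01  8.290e+01 -1.000e-01  7.800e+01 -1.207e+02]
axes (cols xyz) [[-0.009, -0.111, 0.994], [0.003, 0.994, 0.111], [-1.0, 0.004, -0.009]]
```

View pics/s4.png

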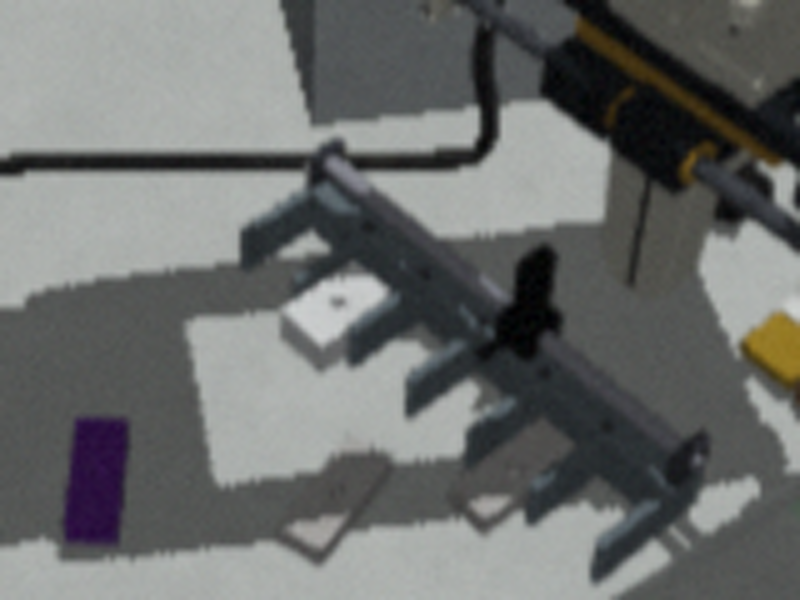

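View pics/t4.png

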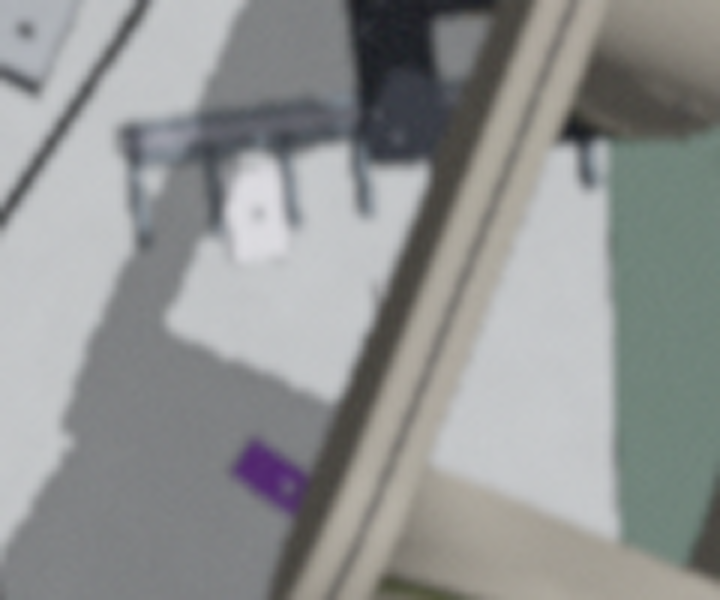

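```bash
python3 -c "
from h import *
go((-.070,.034,.10))"
```

```text
t 5.7 shift [ 17.9 104.7 -81.9] turn [0.11 0.37 0.31] tgt [ 0.5232 -0.1274  0.286 ]
```

Request:
arm_command(
  commands=[
    [[0,20,-25],[0,0.2,0.2]],
    [[0,46,-50],[0,0.3,0.3]],
    [[0,75,-75],[0,0.4,0.3]],
    [[8,98,-82],[0,0.4,0.3]],
    [[18,105,-82],[0,0.4,0.3]],
  ],
)

```text
time: 6.2
tool_pos: [0.5224, -0.1264, 0.2861]
ee_rot: [-35.9, 90.0, -29.5]
contact_force: [0.5, 0.0, -0.4]
grip_width: 0.008
```

```bash
python3 -c "
from h import *
st(); go((-.070,.034,.005))"
```

```text
t 6.2 tip rack mm [-70.6  35.  100.1] F [ 0.48  0.04 -0.44] grip 0.008 q [ -19.1    2.9  102.8   -0.    74.2 -115.5]
axes (cols xyz) [[0.001, -0.112, 0.994], [-0.0, 0.994, 0.112], [-1.0, -0.0, 0.001]]
t 6.2 shift [95.1 -1.   0.6] turn [0.11 0.03 0.02] tgt [ 0.5232 -0.1274  0.191 ]
```

Request:
arm_command(
  commands=[
    [[25,0,0],[0,0,0]],
    [[50,0,0],[0,0,0]],
    [[75,0,0],[0,0,0]],
    [[90,0,0],[0,0,0]],
    [[95,0,0],[0,0,0]],
  ],
)

```text
time: 6.7
tool_pos: [0.522, -0.1269, 0.1889]
ee_rot: [158.8, 89.9, 165.1]
contact_force: [-0.1, 0.7, -0.1]
grip_width: 0.006
```

Request:
arm_command(
  commands=[
    [[0,0,0],[0,0,0]],
  ],
)

```text
time: 6.8
tool_pos: [0.5222, -0.1273, 0.1885]
ee_rot: [158.8, 89.8, 165.2]
contact_force: [-0.5, -0.1, 0.3]
grip_width: 0.008
```

```bash
python3 -c "
from h import *
st(); go((-.070,.0175,.005))
pic('scene','s5.png',(215,375,190,310),5);pic('top','t5.png',(275,395,190,290),6)"
```

```text
t 6.8 tip rack mm [-71.5  34.4   2.5] F [-0.55 -0.12  0.34] grip 0.008 q [ -19.2   10.5  105.9   -0.    63.8 -115.5]
axes (cols xyz) [[-0.003, -0.111, 0.994], [0.001, 0.994, 0.111], [-1.0, 0.001, -0.003]]
t 6.8 shift [ -2.5 -16.7   0.9] turn [ 0.06 -0.17 -0.07] tgt [ 0.525  -0.1438  0.191 ]
```

View pics/s5.png

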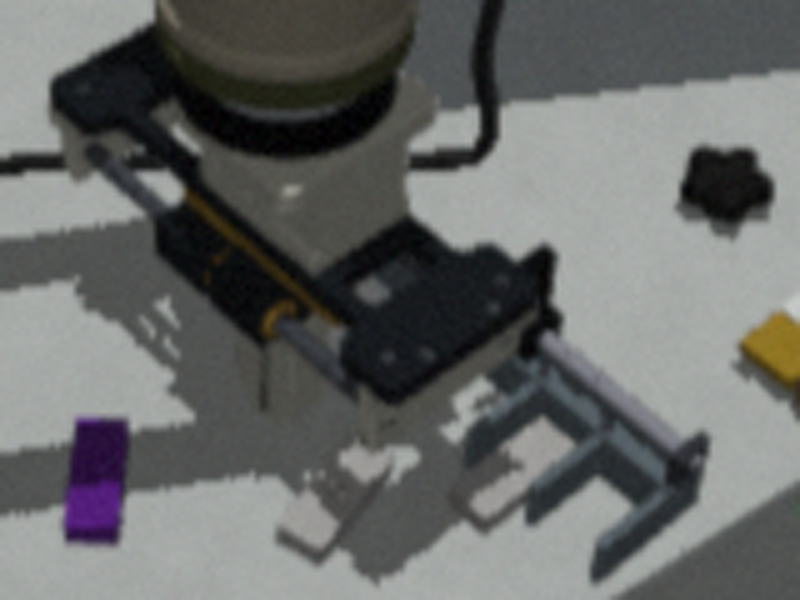

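View pics/t5.png

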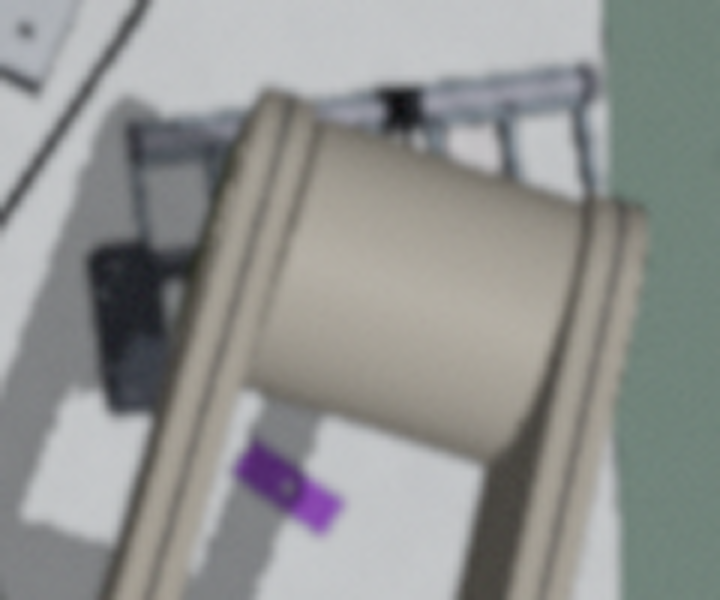

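```bash
python3 -c "
from h import *
for z in(.044,.06,.076):
  d=back('top',T(403,106),z)[:2]-RACK[:2];c,s=np.cos(RACK[2]),np.sin(RACK[2]);print(z,c*d[0]+s*d[1],-s*d[0]+c*d[1])
for y in(.099,-.099): q=proj('top',tf(RACK,[(.01,y,.043)]));print(((q-[275,190]+.5)*6-.5))"
```

```text
0.044 0.008754856164848739 -0.017538118691842842
0.06 0.007834163317794823 -0.015451240702222613
0.076 0.006913470470741023 -0.01336436271260237
[[133.80329165 137.629994  ]]
[[589.47847981  79.38598151]]
```

Request:
arm_command(
  commands=[
    [[-2,-6,1],[0,0,0]],
    [[-2,-11,1],[0,0,0]],
    [[-2,-15,1],[0,0,0]],
    [[-2,-19,1],[0,0,0]],
    [[-2,-23,1],[0,0,0]],
  ],
)

```text
time: 7.4
tool_pos: [0.5261, -0.1505, 0.1916]
ee_rot: [162.7, 89.9, 169.1]
contact_force: [0.4, 0.8, 0.3]
grip_width: 0.0
```

```bash
python3 -c "
from h import *
st()
pic('scene','s6.png',(215,375,190,310),5)"
```

```text
t 7.4 tip rack mm [-69.9  10.8   5.6] F [0.42 0.76 0.27] grip 0.0 q [ -21.3   11.6  104.3   -0.    64.2 -117.7]
axes (cols xyz) [[-0.002, -0.111, 0.994], [0.0, 0.994, 0.111], [-1.0, 0.0, -0.002]]
```

View pics/s6.png

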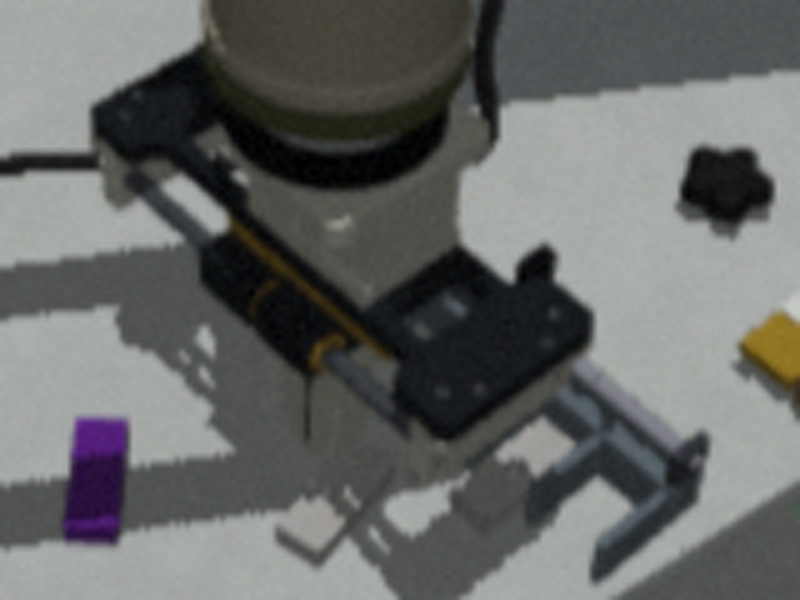

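Request:
arm_command(
  commands=[
    [[0,10,0],[0,0,0]],
    [[-20,25,-10],[0,0,0]],
    [[-60,45,-30],[0,0,0]],
    [[-90,70,-60],[0,0,0]],
    [[-100,110,-70],[0,0,0]],
  ],
)

```text
time: 7.95
tool_pos: [0.4437, -0.0492, 0.2948]
ee_rot: [-35.9, 89.8, -29.7]
contact_force: [0.7, 0.5, -0.9]
grip_width: 0.005
```

Request:
arm_command(
  commands=[
    [[0,20,0],[0,0,0]],
    [[0,30,0],[0,0,0]],
  ],
)

```text
time: 8.15
tool_pos: [0.44, -0.0175, 0.2955]
ee_rot: [-22.5, 89.7, -16.1]
contact_force: [0.6, 0.6, -0.5]
grip_width: 0.006
```

```bash
python3 -c "
from h import *
st()
pic('scene','s7.png',(215,375,190,310),5);pic('top','t7.png',(275,395,190,290),6)"
```

```text
t 8.15 tip rack mm [-139.8  152.1  109.5] F [ 0.62  0.6  -0.45] grip 0.006 q [  -8.9  -13.6  117.2   -0.    76.1 -105.3]
axes (cols xyz) [[0.004, -0.111, 0.994], [-0.001, 0.994, 0.111], [-1.0, -0.002, 0.004]]
```

View pics/s7.png

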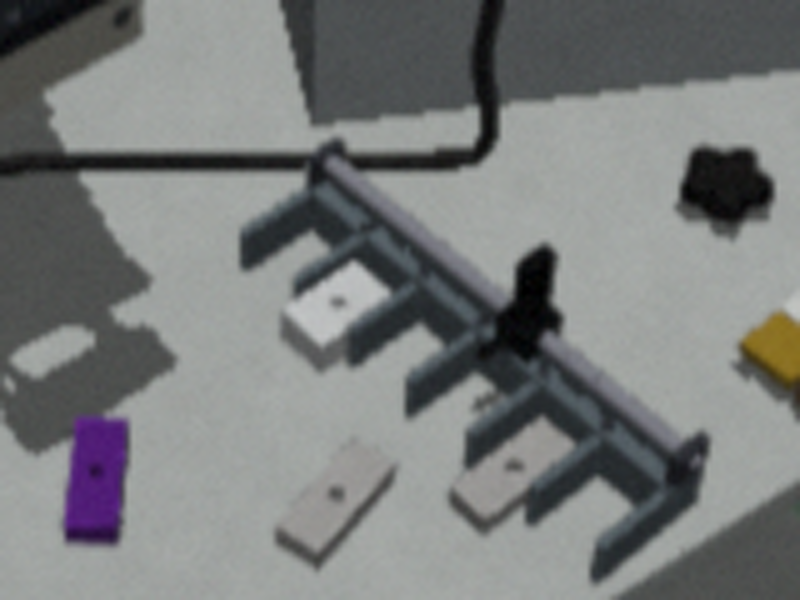

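View pics/t7.png

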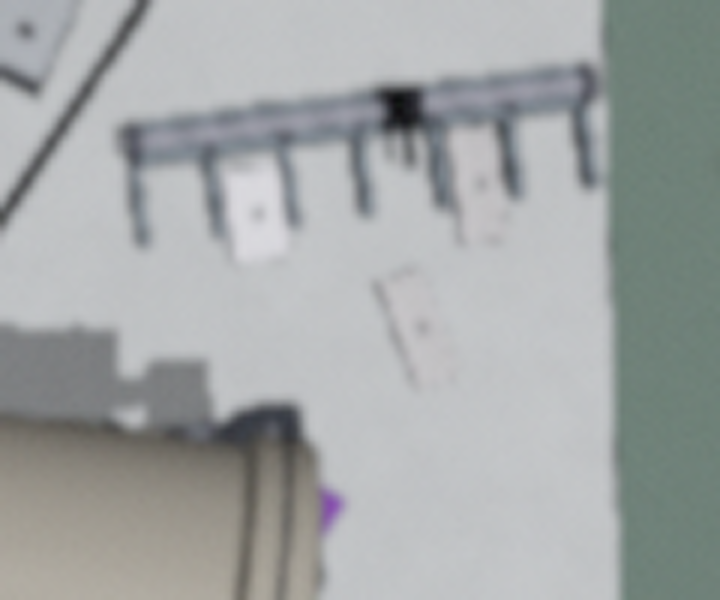

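```bash
cat >> h.py <<'E'
S2=lambda x,y:((x+.5)/5-.5+215,(y+.5)/5-.5+190)
def rk(P):
    d=P[:2]-RACK[:2];c,s=np.cos(RACK[2]),np.sin(RACK[2]);return np.round(1e3*np.array([c*d[0]+s*d[1],-s*d[0]+c*d[1]]),1)
E
python3 -c "
from h import *
for a in[(278,530),(320,557),(396,462),(350,438),(336,494)]:print('s',rk(back('scene',S2(*a),.012)))
for a in[(278,530),(322,555),(392,457),(347,435),(336,490)]:print('s0',rk(back('scene',S2(*a),.012)))
for a in[(377,282),(415,387),(413,266),(453,376)]:print('t',rk(back('top',T(*a),0)))
print('t',rk(back('top',T(423,328),.012)))
"
```

```text
s [-115.2  -14. ]
s [-111.2  -32.7]
s [-61.6 -19.7]
s [-67.4  -0.2]
s [-88.5 -15.9]
s0 [-115.2  -14. ]
s0 [-110.   -32.5]
s0 [-61.2 -17. ]
s0 [-67.3   1.6]
s0 [-87.3 -14.5]
t [-64.6  -1.4]
t [-112.6  -11.8]
t [-59.6 -18.1]
t [-110.   -29.2]
t [-87.2 -17.3]
```

```bash
python3 -c "
from h import *
go((-.062,.030,.006))"
```

```text
t 8.25 shift [ 102.9 -121.6   78.1] turn [0.07 0.13 0.09] tgt [ 0.5316 -0.1305  0.192 ]
```

Request:
arm_command(
  commands=[
    [[0,-30,20],[0,0,0]],
    [[0,-66,42],[0,0,0]],
    [[0,-100,64],[0,0,0]],
    [[15,-121,78],[0,0,0]],
    [[50,-121,78],[0,0,0]],
  ],
)

```text
time: 8.75
tool_pos: [0.5346, -0.1341, 0.2469]
ee_rot: [-33.1, 89.4, -26.9]
contact_force: [0.6, -0.3, -1.2]
grip_width: 0.01
```

```bash
python3 -c "
from h import *
st();go((-.062,.030,.006))"
```

```text
t 8.75 tip rack mm [-57.9  25.1  60.9] F [ 0.58 -0.27 -1.16] grip 0.01 q [-1.940e+01  7.400e+00  1.025e+02 -1.000e-01  6.960e+01 -1.156e+02]
axes (cols xyz) [[0.009, -0.108, 0.994], [-0.004, 0.994, 0.108], [-1.0, -0.005, 0.008]]
t 8.75 shift [54.8  4.2 -3. ] turn [-0.09  0.47  0.31] tgt [ 0.5316 -0.1305  0.192 ]
```

Request:
arm_command(
  commands=[
    [[20,4,-3],[0,0.4,0.3]],
    [[40,4,-3],[0,0.4,0.3]],
    [[52,4,-3],[0,0.4,0.3]],
    [[54,4,-3],[0,0.4,0.3]],
    [[54,4,-3],[0,0.4,0.3]],
  ],
)

```text
time: 9.25
tool_pos: [0.5316, -0.131, 0.1925]
ee_rot: [10.2, 90.0, 16.4]
contact_force: [-0.4, -0.1, -0.3]
grip_width: 0.004
```

```bash
python3 -c "
from h import *
st();go((-.062,.004,.006))"
```

```text
t 9.25 tip rack mm [-61.9  29.5   6.5] F [-0.4  -0.11 -0.34] grip 0.004 q [ -19.2   11.5  104.3    0.    64.2 -115.4]
axes (cols xyz) [[0.0, -0.108, 0.994], [0.0, 0.994, 0.108], [-1.0, 0.0, 0.0]]
t 9.25 shift [  0.5 -25.5   0.1] turn [-0.1   0.03 -0.  ] tgt [ 0.5344 -0.1563  0.192 ]
```

Request:
arm_command(
  commands=[
    [[0,-8,0],[0,0,0]],
    [[0,-15,0],[0,0,0]],
    [[0,-19,0],[0,0,0]],
    [[0,-23,0],[0,0,0]],
    [[0,-26,0],[0,0,0]],
  ],
)

```text
time: 9.75
tool_pos: [0.5347, -0.1573, 0.193]
ee_rot: [-2.8, 89.9, 3.4]
contact_force: [0.6, 1.6, 2.0]
grip_width: 0.006
```

Request:
arm_command(
  commands=[
    [[0,10,0],[0,0,0]],
    [[-20,25,-10],[0,0,0]],
    [[-60,45,-30],[0,0,0]],
    [[-90,75,-60],[0,0,0]],
    [[-100,115,-80],[0,0,0]],
  ],
)

```text
time: 10.25
tool_pos: [0.4423, -0.0513, 0.2959]
ee_rot: [-18.1, 89.7, -12.0]
contact_force: [0.1, 0.6, 1.1]
grip_width: 0.003
```

Request:
arm_command(
  commands=[
    [[0,20,0],[0,0,0]],
    [[0,36,0],[0,0,0]],
  ],
)

```text
time: 10.45
tool_pos: [0.4376, -0.0136, 0.2968]
ee_rot: [-15.1, 89.5, -9.0]
contact_force: [-0.3, -0.5, -0.5]
grip_width: 0.006
```

```bash
python3 -c "
from h import *
st()
pic('scene','s8.png',(215,375,190,310),5);pic('top','t8.png',(275,395,190,290),6)"
```

```text
t 10.45 tip rack mm [-141.1  156.1  110.8] F [-0.32 -0.46 -0.51] grip 0.006 q [  -8.5  -14.3  117.6   -0.    76.2 -104.7]
axes (cols xyz) [[0.008, -0.107, 0.994], [-0.001, 0.994, 0.107], [-1.0, -0.002, 0.008]]
```

View pics/s8.png

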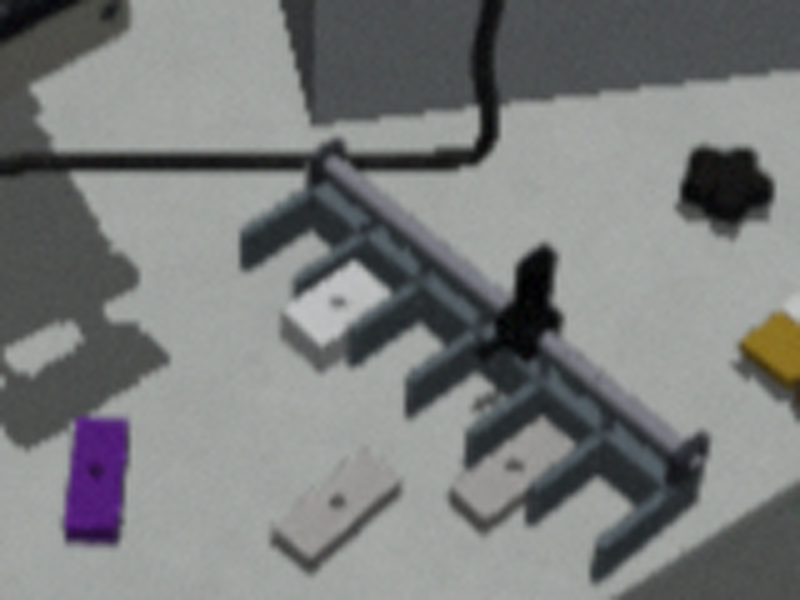

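View pics/t8.png

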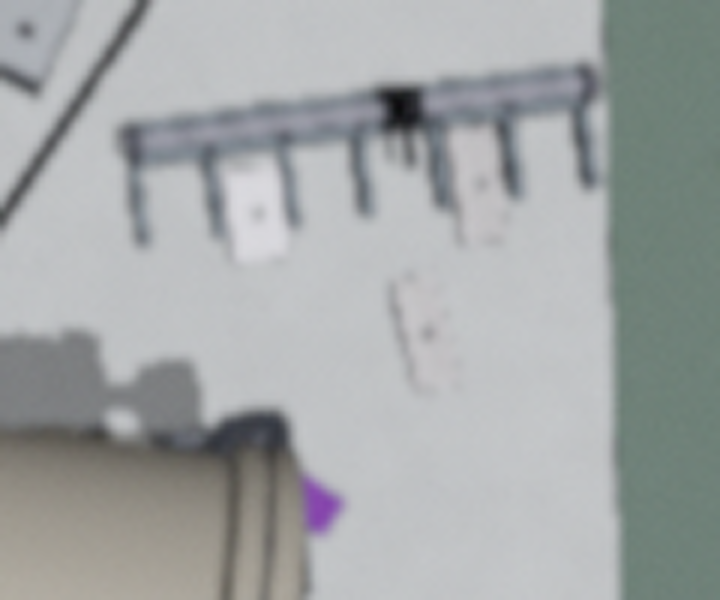

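```bash
python3 -c "
from h import *
for a in[(274,530),(312,562),(402,482),(363,447),(338,501)]:print('s',rk(back('scene',S2(*a),.012)))
for a in[(392,285),(415,387)]:print('t',rk(back('top',T(*a),0)))
print('t',rk(back('top',T(430,331),.012)))
print('thin',rk(back('top',T(481,184),.012)),rk(back('scene',S2(515,466),.012)))
"
```

```text
s [-116.3  -13. ]
s [-114.8  -32.4]
s [-66.1 -27.8]
s [-66.4  -6.5]
s [-90.  -18.7]
t [-66.8  -7.8]
t [-112.6  -11.8]
t [-88.9 -20.2]
thin [-27.8 -51.2] [-28.8 -50. ]
```

```bash
python3 -c "
from h import *
go((-.140,-.0245,.006),5.5)"
```

```text
t 10.55 shift [ 104.2 -180.9    1.9] turn [-5.56  0.34  0.09] tgt [ 0.46   -0.1932  0.192 ]
```

Request:
arm_command(
  commands=[
    [[0,-40,0],[-2,0.2,0.1]],
    [[0,-85,0],[-4,0.3,0.1]],
    [[0,-130,1],[-5.5,0.3,0.1]],
    [[0,-170,2],[-5.5,0.3,0.1]],
    [[10,-181,2],[-5.5,0.3,0.1]],
  ],
)

```text
time: 11.05
tool_pos: [0.46, -0.1972, 0.2873]
ee_rot: [-50.7, 89.8, -39.2]
contact_force: [0.4, 0.6, 0.7]
grip_width: 0.006
```

```bash
python3 -c "
from h import *
st();go((-.140,-.0245,.006),5.5)"
```

```text
t 11.05 tip rack mm [-140.   -28.9  101.3] F [0.41 0.58 0.74] grip 0.006 q [ -29.1   -3.   108.6   -0.    74.2 -130.6]
axes (cols xyz) [[0.003, -0.201, 0.98], [-0.002, 0.98, 0.201], [-1.0, -0.003, 0.002]]
t 11.05 shift [95.3  4.1  0.6] turn [-0.22  0.13  0.16] tgt [ 0.46   -0.1932  0.192 ]
```

Request:
arm_command(
  commands=[
    [[30,4,0],[0,0.1,0.1]],
    [[60,4,0],[0,0.1,0.1]],
    [[85,4,0],[0,0.1,0.1]],
    [[94,4,0],[0,0.1,0.1]],
    [[95,4,0],[0,0.1,0.1]],
  ],
)

```text
time: 11.55
tool_pos: [0.4586, -0.1928, 0.1906]
ee_rot: [147.8, 89.8, 159.3]
contact_force: [0.3, 0.6, -0.4]
grip_width: 0.003
```

```bash
python3 -c "
from h import *
st();go((-.112,-.022,.006),4)
pic('scene','s9.png',(215,375,190,310),5)"
```

```text
t 11.55 tip rack mm [-141.8  -23.7    4.6] F [ 0.33  0.56 -0.39] grip 0.003 q [ -28.7    4.5  112.3   -0.    63.4 -130.3]
axes (cols xyz) [[-0.002, -0.201, 0.98], [0.001, 0.98, 0.201], [-1.0, 0.001, -0.002]]
t 11.55 shift [-1.5 -0.8 29.4] turn [ 1.28 -0.13 -0.08] tgt [ 0.4876 -0.1877  0.192 ]
```

View pics/s9.png

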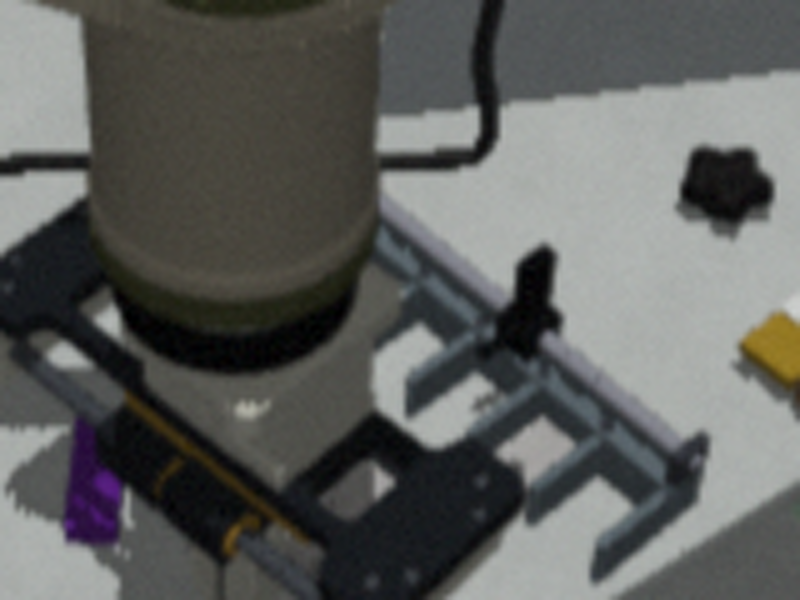

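Request:
arm_command(
  commands=[
    [[-1,0,7],[0.2,0,0]],
    [[-1,0,14],[0.4,0,0]],
    [[-1,-0.5,20],[0.6,0,0]],
    [[-1,-0.5,25],[0.9,0,0]],
    [[-1,-0.8,30],[1.3,0,0]],
  ],
)

```text
time: 12.1
tool_pos: [0.4895, -0.1878, 0.1932]
ee_rot: [-100.0, 90.0, -89.7]
contact_force: [-0.4, -0.4, 0.3]
grip_width: 0.007
```

```bash
python3 -c "
from h import *
st();go((-.085,-.0195,.006),2)
pic('scene','s10.png',(215,375,190,310),5);pic('top','t10.png',(275,395,190,290),6)"
```

```text
t 12.1 tip rack mm [-110.1  -22.5    7.2] F [-0.41 -0.38  0.26] grip 0.007 q [ -26.6    8.1  108.    -0.    63.9 -126.8]
axes (cols xyz) [[0.0, -0.178, 0.984], [-0.0, 0.984, 0.178], [-1.0, -0.0, -0.0]]
t 12.1 shift [ 1.2  1.1 25.2] turn [ 1.97 -0.    0.03] tgt [ 0.5142 -0.1822  0.192 ]
```

View pics/s10.png

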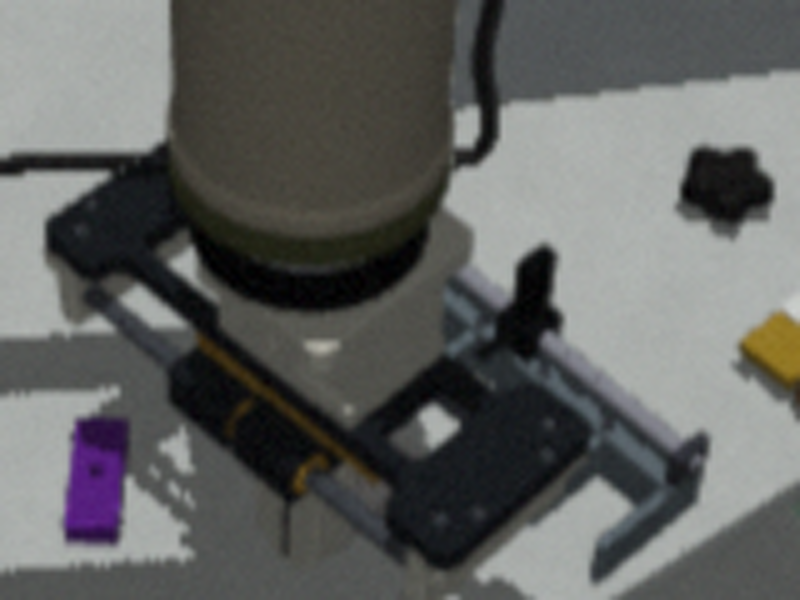

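View pics/t10.png

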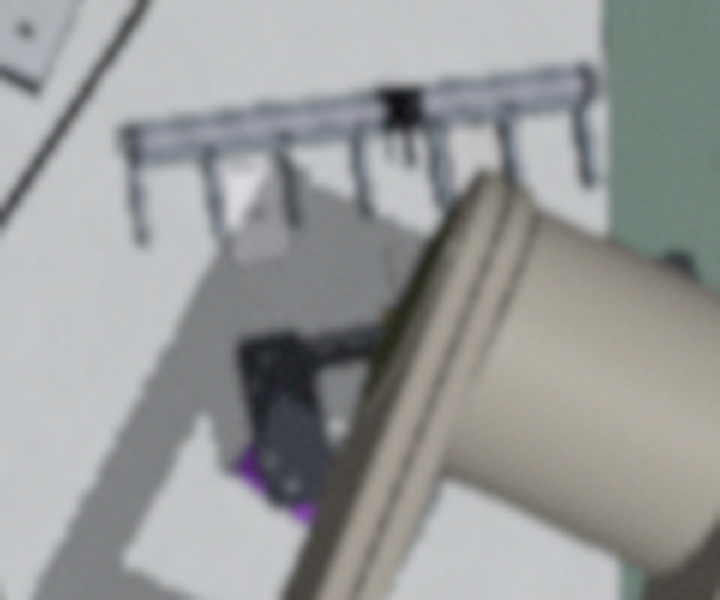

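Request:
arm_command(
  commands=[
    [[0,0,-10],[0,0,0]],
    [[-30,0,-20],[0,0,0]],
    [[-70,20,-30],[0,0,0]],
    [[-95,60,-35],[0,0,0]],
    [[-95,105,-35],[0,0,0]],
  ],
)

```text
time: 12.7
tool_pos: [0.4365, -0.0913, 0.2921]
ee_rot: [-33.3, 89.6, -23.1]
contact_force: [0.4, 0.2, -0.3]
grip_width: 0.004
```

Request:
arm_command(
  commands=[
    [[0,35,0],[0,0,0]],
    [[0,65,0],[0,0,0]],
  ],
)

```text
time: 12.9
tool_pos: [0.424, -0.0261, 0.2923]
ee_rot: [-31.0, 89.5, -20.9]
contact_force: [-0.1, 0.2, 0.4]
grip_width: 0.003
```

```bash
python3 -c "
from h import *
st()
pic('scene','s11.png',(215,375,190,310),5);pic('top','t11.png',(275,395,190,290),6)"
```

```text
t 12.9 tip rack mm [-156.1  144.8  106.3] F [-0.13  0.22  0.4 ] grip 0.003 q [-1.040e+01 -1.630e+01  1.198e+02 -1.000e-01  7.610e+01 -1.105e+02]
axes (cols xyz) [[0.008, -0.176, 0.984], [-0.003, 0.984, 0.176], [-1.0, -0.004, 0.007]]
```

View pics/s11.png

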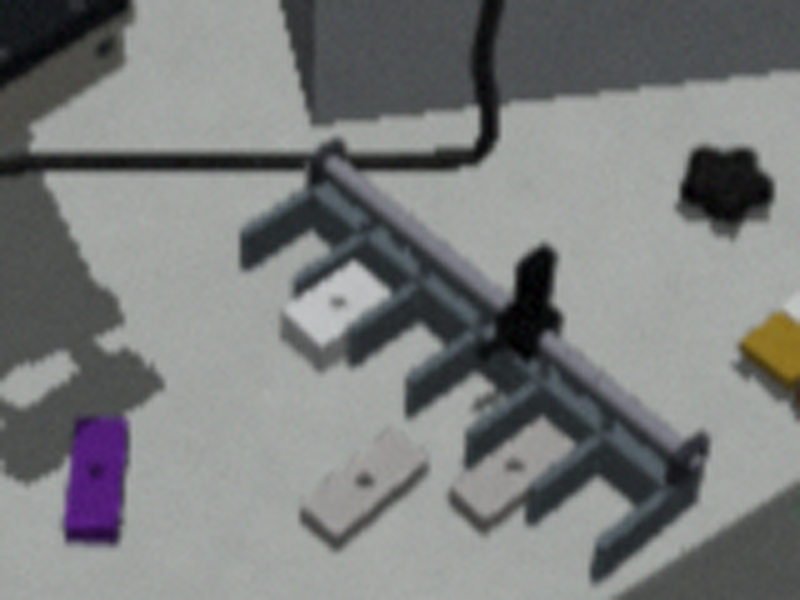

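View pics/t11.png

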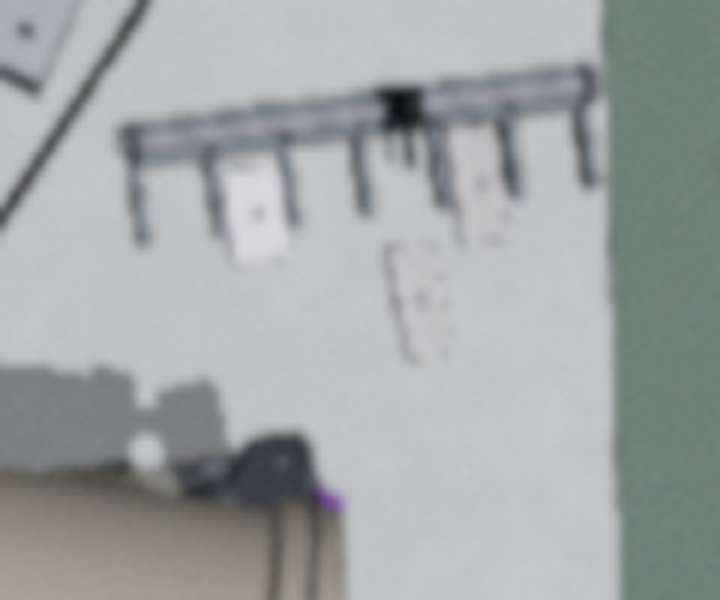

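```bash
python3 -c "
from h import *
for a in[(302,508),(336,540),(430,460),(392,427),(365,481)]:print('s',rk(back('scene',S2(*a),.012)))
for a in[(388,247),(410,360)]:print('t',rk(back('top',T(*a),0)))
print('t',rk(back('top',T(423,299),.012)))
go((-.125,-.0235,.006),4)
"
```

```text
s [-102.2  -12.4]
s [-101.9  -31. ]
s [-51.3 -27.3]
s [-51.7  -6.7]
s [-76.3 -18.5]
t [-49.9  -8.3]
t [-100.6  -11.2]
t [-74.6 -19. ]
t 13.0 shift [ 100.2 -171.7   20.1] turn [-0.    0.33  0.17] tgt [ 0.4748 -0.1906  0.192 ]
```

Request:
arm_command(
  commands=[
    [[0,-40,5],[0,0.2,0.1]],
    [[0,-85,10],[0,0.3,0.2]],
    [[0,-130,15],[0,0.3,0.2]],
    [[0,-165,20],[0,0.3,0.2]],
    [[10,-172,20],[0,0.3,0.2]],
  ],
)

```text
time: 13.5
tool_pos: [0.4747, -0.1951, 0.2833]
ee_rot: [-42.9, 89.8, -32.8]
contact_force: [0.2, -0.8, -0.2]
grip_width: 0.007
```

```bash
python3 -c "
from h import *
st();go((-.125,-.0235,.006),4)"
```

```text
t 13.5 tip rack mm [-125.1  -28.4   97.3] F [ 0.23 -0.84 -0.21] grip 0.007 q [ -28.1   -0.7  106.8   -0.    73.7 -128.2]
axes (cols xyz) [[0.003, -0.175, 0.984], [-0.002, 0.984, 0.175], [-1.0, -0.003, 0.003]]
t 13.5 shift [91.3  4.6  0.7] turn [-0.2   0.16  0.15] tgt [ 0.4748 -0.1906  0.192 ]
```

Request:
arm_command(
  commands=[
    [[30,4.5,0],[0,0.1,0.1]],
    [[60,4.5,0],[0,0.1,0.1]],
    [[82,4.5,0],[0,0.1,0.1]],
    [[90,4.5,0],[0,0.1,0.1]],
    [[90,4.5,0],[0,0.1,0.1]],
  ],
)

```text
time: 14.0
tool_pos: [0.473, -0.1904, 0.1918]
ee_rot: [145.2, 89.9, 155.3]
contact_force: [-0.6, -0.2, -0.1]
grip_width: 0.002
```

```bash
python3 -c "
from h import *
st();go((-.095,-.0205,.006),3)"
```

```text
t 14.0 tip rack mm [-127.2  -22.9    5.8] F [-0.65 -0.17 -0.1 ] grip 0.002 q [ -27.7    6.2  110.3   -0.    63.6 -127.8]
axes (cols xyz) [[-0.002, -0.175, 0.984], [0.001, 0.984, 0.175], [-1.0, 0.001, -0.002]]
t 14.0 shift [-0.3  0.5 31.9] turn [ 0.8  -0.1  -0.07] tgt [ 0.5043 -0.1843  0.192 ]
```

Request:
arm_command(
  commands=[
    [[0,0,9],[0,0,0]],
    [[0,0,16],[0.2,0,0]],
    [[0,0,22],[0.4,0,0]],
    [[0,0.5,27],[0.6,0,0]],
    [[0,0.5,32],[0.8,0,0]],
  ],
)

```text
time: 14.5
tool_pos: [0.5051, -0.1842, 0.1921]
ee_rot: [147.6, 89.9, 156.9]
contact_force: [-0.1, -0.7, 0.4]
grip_width: 0.002
```

```bash
python3 -c "
from h import *
st();go((-.075,-.0185,.006),1.5)"
```

```text
t 14.5 tip rack mm [-94.4 -20.3   6.1] F [-0.14 -0.71  0.42] grip 0.002 q [ -25.5   10.2  105.8   -0.    64.1 -124.8]
axes (cols xyz) [[-0.001, -0.162, 0.987], [0.001, 0.987, 0.162], [-1.0, 0.001, -0.001]]
t 14.5 shift [ 0.1  1.  19.3] turn [ 1.51 -0.08 -0.05] tgt [ 0.524  -0.1801  0.192 ]
```

Request:
arm_command(
  commands=[
    [[0,0,4],[0.3,0,0]],
    [[0,0.3,8],[0.6,0,0]],
    [[0,0.6,12],[0.9,0,0]],
    [[0,0.8,16],[1.2,0,0]],
    [[0,1,19],[1.5,0,0]],
  ],
)

```text
time: 15.0
tool_pos: [0.524, -0.1801, 0.1921]
ee_rot: [148.0, 89.9, 155.8]
contact_force: [-0.1, -0.3, 0.7]
grip_width: 0.008
```

```bash
python3 -c "
from h import *
st();go((-.060,-.0175,.006),0)
pic('top','t12.png',(275,395,190,290),6);pic('scene','s12.png',(215,375,190,310),5)"
```

```text
t 15.0 tip rack mm [-75.2 -18.3   6.1] F [-0.11 -0.27  0.67] grip 0.008 q [ -24.3   12.5  103.2   -0.    64.4 -122. ]
axes (cols xyz) [[-0.001, -0.135, 0.991], [0.001, 0.991, 0.135], [-1.0, 0.001, -0.001]]
t 15.0 shift [ 0.1  0.6 15. ] turn [ 1.48 -0.07 -0.04] tgt [ 0.5388 -0.1775  0.192 ]
```

View pics/t12.png

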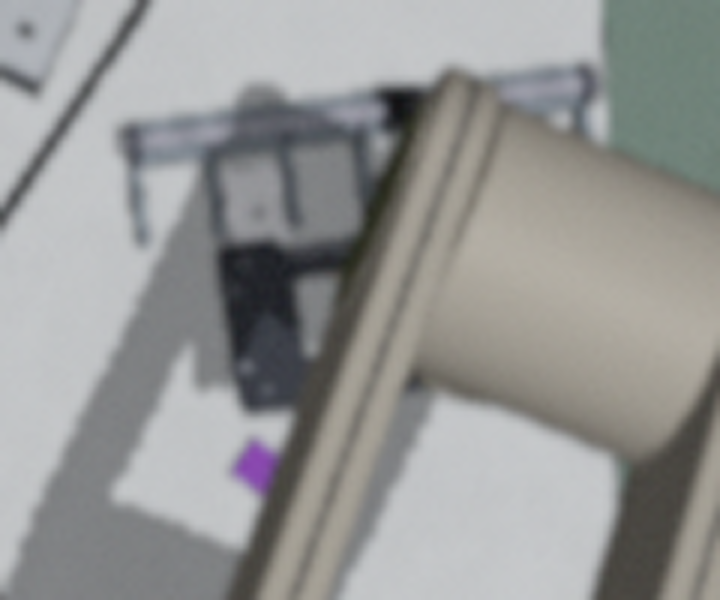

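View pics/s12.png

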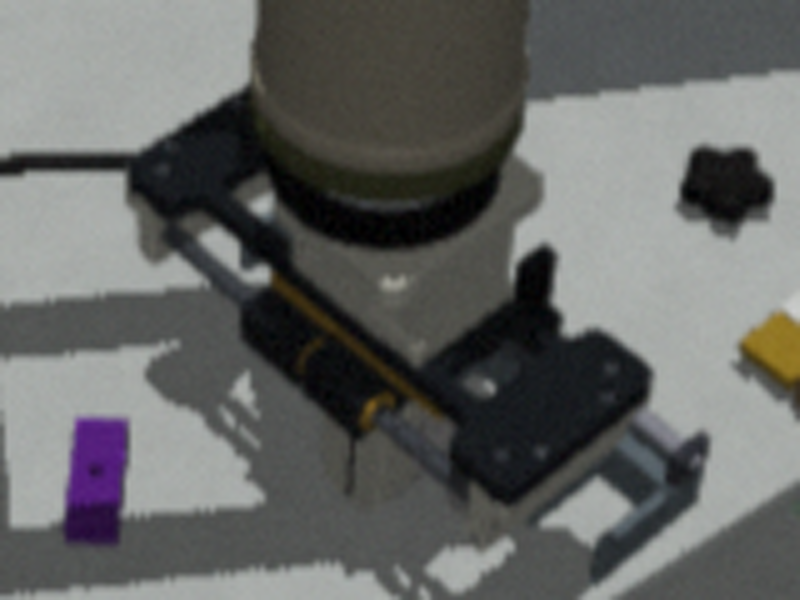

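Request:
arm_command(
  commands=[
    [[0,0.2,3],[0.4,0,0]],
    [[0,0.4,6],[0.8,0,0]],
    [[0,0.5,9],[1.2,0,0]],
    [[0,0.6,11],[1.4,0,0]],
    [[0,0.6,13],[1.4,0,0]],
  ],
)

```text
time: 15.6
tool_pos: [0.5371, -0.1776, 0.1922]
ee_rot: [148.4, 89.9, 154.8]
contact_force: [-0.2, -0.9, 0.1]
grip_width: 0.002
```

Request:
arm_command(
  commands=[
    [[0,0,1],[0,0,0]],
    [[0,0,2],[0,0,0]],
  ],
)

```text
time: 15.8
tool_pos: [0.5387, -0.1775, 0.1921]
ee_rot: [163.6, 89.8, 170.0]
contact_force: [-7.5, -0.1, 6.4]
grip_width: 0.005
```

```bash
python3 -c "
from h import *
st()"
```

```text
t 15.8 tip rack mm [-60.6 -17.4   6.1] F [-7.53 -0.12  6.37] grip 0.005 q [ -23.4   14.3  101.    -0.    64.9 -119.8]
axes (cols xyz) [[-0.003, -0.112, 0.994], [0.001, 0.994, 0.112], [-1.0, 0.001, -0.003]]
```

Request:
arm_command(
  commands=[
    [[0,0,-6],[0,0,0]],
    [[0,0,-25],[0,0,0]],
    [[-30,0,-45],[0,0,0]],
    [[-70,20,-70],[0,0,0]],
    [[-100,55,-85],[0,0,0]],
  ],
)

```text
time: 16.3
tool_pos: [0.4472, -0.1333, 0.2939]
ee_rot: [179.2, 89.9, -174.5]
contact_force: [0.8, 0.2, 1.3]
grip_width: 0.008
```

Request:
arm_command(
  commands=[
    [[0,40,0],[0,0,0]],
    [[0,80,0],[0,0,0]],
    [[0,115,0],[0,0,0]],
    [[0,115,0],[0,0,0]],
  ],
)

```text
time: 16.7
tool_pos: [0.4338, -0.016, 0.2938]
ee_rot: [138.8, 89.9, 145.3]
contact_force: [0.9, -0.5, -0.1]
grip_width: 0.007
```

```bash
python3 -c "
from h import *
st()
pic('scene','s13.png',(215,375,190,310),5);pic('top','t13.png',(275,395,190,290),6)"
```

```text
t 16.7 tip rack mm [-146.9  154.8  107.8] F [ 0.86 -0.47 -0.07] grip 0.007 q [  -8.9  -14.4  118.1    0.    76.5 -105.4]
axes (cols xyz) [[-0.002, -0.112, 0.994], [0.001, 0.994, 0.112], [-1.0, 0.001, -0.001]]
```

View pics/s13.png

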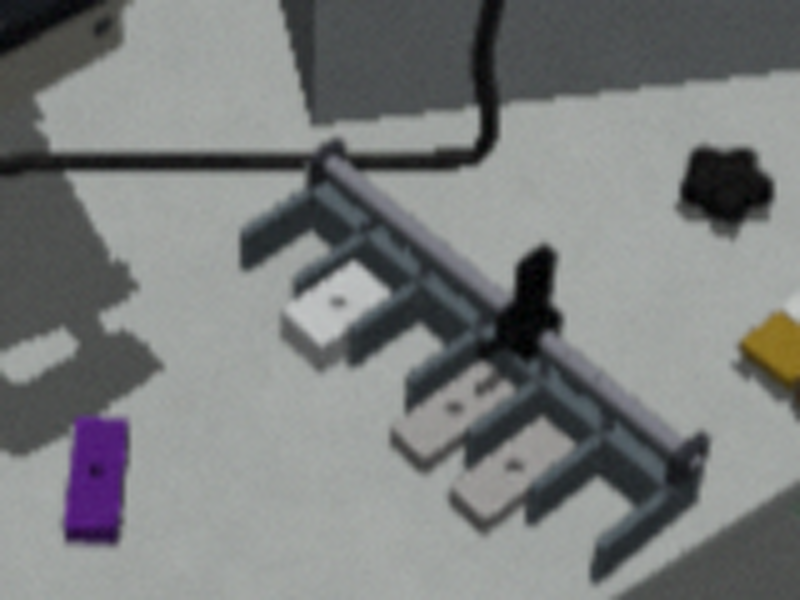

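View pics/t13.png

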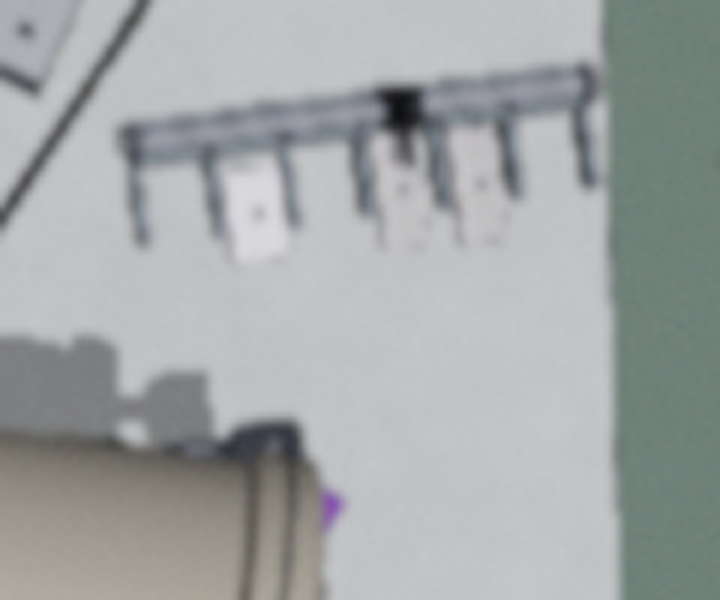

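```bash
python3 -c "
from h import *
print(rk(back('scene',S2(455,407),.012)),rk(back('top',T(404,188),.012)), 'thin',rk(back('scene',S2(515,466),.012)),rk(back('top',T(481,184),.012)))
for a in[(392,430),(426,463)]:print('s',rk(back('scene',S2(*a),.012)))
s=bot.sense();print(s['dq'].round(2),s['time'])
"
```

```text
[-26.8 -15.4] [-25.3 -17.3] thin [-28.8 -50. ] [-27.8 -51.2]
s [-52.7  -7.7]
s [-53.3 -27.3]
[-1.9   1.   -0.74 -0.32 -0.05 -0.3 ] 16.8
```

Request:
arm_command(
  commands=[
    [[0,0,0],[0,0,0]],
    [[0,0,0],[0,0,0]],
    [[0,0,0],[0,0,0]],
  ],
)

```text
time: 17.1
tool_pos: [0.4345, -0.0194, 0.2938]
ee_rot: [-164.4, 89.9, -158.1]
contact_force: [0.9, 0.5, 0.2]
grip_width: 0.001
```

```bash
python3 -c "
from h import *
st();print(bot.close_job())"
```

```text
t 17.1 tip rack mm [-146.6  151.   107.8] F [0.9  0.48 0.16] grip 0.001 q [-9.300e+00 -1.430e+01  1.179e+02 -1.000e-01  7.640e+01 -1.056e+02]
axes (cols xyz) [[-0.002, -0.11, 0.994], [-0.001, 0.994, 0.11], [-1.0, -0.0, -0.002]]
the job is handed in; nothing more can be done
None
```

The job is handed in at about 17 s of the 72 s allowed. The flag stands over the third gap and the block is home in it.

- **What I did:** I slid the flag along the rail with the closed fingertips. Two sideways nudges from the left took the block from about 17° askew to about 5°. I then pushed it by its short end into the third gap, until it stopped against the back bar at about 7.5 N along the push, and drew the arm clear.
- **Flag:** it reads rack y about -15.5 mm, against a target of -16.5 ± 11 mm.
- **Block:** its origin reads x about -26 mm (home is -25, limit -30.5) and y about -16.4 mm. It looks straight and flat.
- **Other things:** the two blocks already in the rack and the purple look-alike look unmoved in the pictures. I did not measure the cup, tape roll, loupe, star knob or squeegee again; I kept the arm clear of them throughout.
- **Disagreements:**
  - The two cameras differ by about 2–3 mm, within their calibration error and well inside the tolerances.
  - The first nudge turned the block by only about 3°, because the finger face reached about 5 mm less far than I had assumed, so I repeated it further over.
  - At the final stop the wrist also read about 6 N upward, which I did not look into. The block lay flat in the pictures after I withdrew.

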